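# Turn the leaf of the narrow board-sample binder

## Robot

A 7-joint arm with a two-finger parallel gripper is mounted at the origin on the work surface. World frame = base frame: x ahead of the robot, y to its left, z up, the work surface at z = 0. Lengths are in m, angles in rad, forces in N, time in s.
With the tool pointing down it reaches from about 0.425 to 0.875 m from the base axis. Payload 4.7 kg.
Tool frame: the origin (TCP) lies midway between the tips of the shut fingers; the grasp point (between the pads) lies 19 mm behind it; z points along the fingers, y is the direction in which the jaws open and shut (so a half turn about z gives the same grasp; the last joint's range is limited). The gripper opens to 87 mm and grips with 3 to 60 N. Pads are 19 mm wide; open, the fingers measure 117 mm over their backs; the gripper's body (75 mm by 190 mm) begins 51 mm behind the grasp point.
Start: joints at [1.242, 0.321, -0.07, 1.45, 0.023, 1.371, -0.057], TCP at [0.218, -0.612, 0.223] pointing down, gripper open.
Joint ranges: [-2.86, 2.86], [-0.3, 2.09], [-1.38, 1.24], [0.06, 2.45], [-1.56, 4.7], [0.09, 2.05], [-2.69, 2.69]. Speed limits (rad/s): [2.57, 2.57, 3.14, 3.14, 3.14, 3.14, 3.14].

## Interface

Orientations are given as a rotation vector (axis times angle).
In Python, from bench import ctrl, optics gives the robot as it stands. The module is installed in compiled form; this text tells all that it offers.
- The arm moves only by the tool step_arm, never from a script. Its argument "deltas" is a list of rows, each a list of 7 numbers: the turn, a rotation vector about the tool's x, y, z in degrees, then the shift along the tool's x, y, z in mm, then the finger opening in mm, from 0 to 87. A call has exactly 8 rows; each row is the pose to reach, as a shift and turn from the pose commanded when the call began, along the tool's axes at that moment; what a row does not reach only later rows make up. A row lasts 1/8 s, in which the tool goes at most 62.5 mm and 10.7 degrees, less where a joint would pass 70% of its speed; a pose out of reach is approached as far as the arm can. A call with a gripper value outside its range is refused whole. The fingers move at their own pace and stop on an object; "newtons" is the grip in N (left out, the last holds). Time passes only in rows, so rows that repeat a pose let the fingers close, or fill a call up. It gives the time, the measured TCP pose, the force and the opening at its end, in the units of the state.
- ctrl.get_state(): the state, without advancing time (a new reading comes with each control period).
- optics.get_image(name): name is "scene" or "top"; returns the picture (420x560x3 uint8, red, green, blue); there is no depth.
- optics.get_calibration(name): a dict with "K" (3x3 intrinsics, pixels), "R" (3x3) and "t" (3): a world point X has camera coordinates R X + t. Camera axes: x right, y down, z forward; pixel columns grow to the right and rows downward; lengths in m; the calibration is good to about 2 mm. A picture is of the moment at which its call begins. get_calibration takes no time and is no camera call.
- ctrl.close_job(): hands the job in, once; it reports no verdict.
The state is a dict: "time": time; "joint_positions": joint angles; "qd": joint speeds; "joint_torque": joint torques, N m; "position": TCP position; "tool_rot": TCP orientation; "ft_force": force on the tool from outside, world axes, zero at the start; "torque": the same for the moment, N m; "grip_width": opening from 0.0 (shut) to 1.0 (fully open).
Only numpy, scipy, OpenCV 4.12 (cv2) and the standard library are available. Lean on these libraries where they do the work, as an engineer would, in place of code of your own. Each camera call takes 0.05 s, during which the arm holds its last target.

## Task

Two ring binders with board samples lie open on the joiner's bench. In the narrow two-ring binder, turn the long white leaf on top across its rings, so that it lies flat on the opposite pile with its bare wood face up, and let go of it. Leave the leaf of the wide four-ring binder lying as it is.

Things in the scene. Friction and masses are not known exactly. Their poses are not given: they have to be found in the camera images.
- sample_leaf (a joint): The leaf to turn, in the narrow two-ring binder: stiff strip 46 mm wide, 6 mm thick, one face white, the other brown wood, about 45 g; it spans 17 to 130 mm from the ring axis, about which it turns. Rad: 0 = flat on the pile at ring_mid's +y side, white up (start); 1.57 = upright; 3.14 = flat on the -y pile, wood up (stop). Turns easily; falls to the side it leans to.
- leaf_grip (a point): Point mid-width, mid-thickness in that leaf, 112 mm from the ring axis, 18 mm from the free end, at first 40 mm above the bench. The leaf juts past the piles here, only the cover (5 mm) below: its long edges can be pinched from above, fingers closing along the ring axis, and it may swivel in the pinch. Axes turn with the leaf: x along the ring axis, y outward, z out of the white face.
- ring_mid (a point): Point on the narrow binder's ring axis, midway between its two steel rings (50 mm across, 26 mm apart), 40 mm above the bench. Fixed axes: x along the ring axis, y to the leaf's first side, z up. The binder is fixed; board piles 46 mm wide, 37 mm high reach 92 mm from the axis on both sides; black cover 100 (x) by 280 mm (y).
- wide_leaf (a joint): The leaf to leave alone, in the wide four-ring binder: white, 104 mm wide, reaching 110 mm from its own ring axis; cover 150 by 240 mm. That binder lies beside the narrow one, to the robot's left or right. Rad: 0 = flat as found.

How it is judged:
By the outcome, as a careful person would: the job done as asked, in the order asked, and still so for the second after the job is handed in, with the robot touching nothing.
It also fails if it takes over 40 s, if anything falls off the work surface, if the arm or the gripper's body presses on something with over 40 N, if the wrist force passes 120 N, or if a joint passes its speed limit or range.

## Working session

There is one attempt and no reset: what is moved stays moved. The work goes in short steps, Python scripts to look and compute and a tool call to move; the robot and the scene stay as the last step left them, time stands still between calls to the robot, and variables do not carry over. Pictures are saved under pics/ and viewed, and the job is handed in when it is done.

Besides the shell and the picture viewer there is one more tool, called by a JSON object that holds its "op" and its "data". step_arm: Moves the arm, as the interface text tells. Its arguments: {"type":"object","properties":{"deltas":{"type":"array"},"newtons":{"type":"number"}},"required":["deltas"]}

```bash
mkdir -p pics
python3 - <<'E'
from bench import ctrl, optics
import cv2,numpy as np
np.set_printoptions(precision=4,suppress=True)
s=ctrl.get_state()
for k in s: print(k,np.array(s[k]))
for n in("scene","top"):
    im=optics.get_image(n); cv2.imwrite(f"pics/{n}0.png",im[:,:,::-1]); c=optics.get_calibration(n); print(n,c)
E
```

```text
time 0.0
joint_positions [ 1.2421  0.3218 -0.0701  1.4517  0.0226  1.3708 -0.0569]
qd [ 0.0014  0.0011  0.0013 -0.0003  0.0018 -0.0006 -0.0018]
joint_torque [  0.0004 -49.1283  -0.4035 -31.2525  -0.0637   0.0438   0.0002]
position [ 0.2183 -0.6117  0.2215]
tool_rot [-3.0937 -0.5356  0.0007]
ft_force [-0.4353  0.1969 -0.1842]
torque [ 0.0477 -0.0402  0.0069]
grip_width 1.0032997442400435
scene {'K': array([[440.5543,   0.    , 281.4406],
       [  0.    , 440.5543, 210.1143],
       [  0.    ,   0.    ,   1.    ]]), 'R': array([[-0.0772,  0.9968,  0.0185],
       [ 0.7892,  0.0724, -0.6099],
       [-0.6093, -0.0325, -0.7923]]), 't': array([-0.0383, -0.3796,  1.2933])}
top {'K': array([[395.3763,   0.    , 277.2753],
       [  0.    , 395.3763, 217.2402],
       [  0.    ,   0.    ,   1.    ]]), 'R': array([[-0.0224, -0.9996, -0.0147],
       [-0.9829,  0.0247, -0.1826],
       [ 0.1829,  0.0103, -0.9831]]), 't': array([0.0625, 0.5165, 0.7911])}
```

View pics/scene0.png

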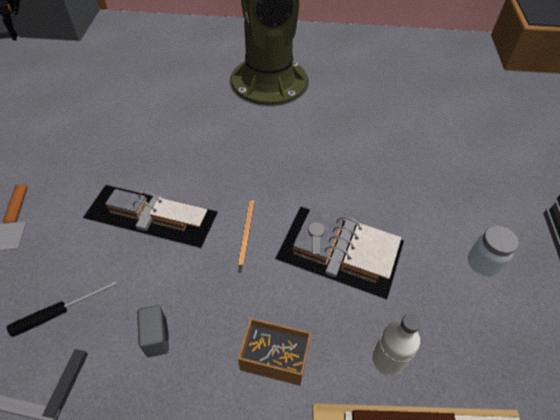

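View pics/top0.png

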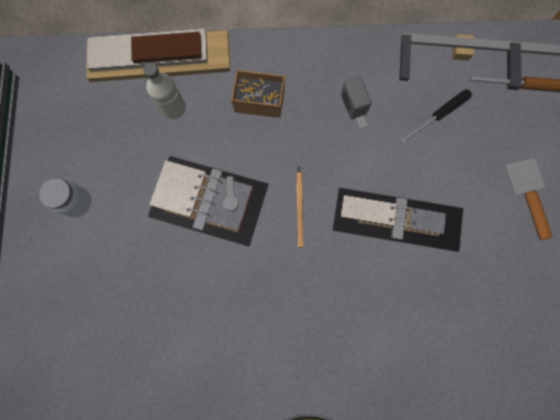

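The narrow binder is at top (398,219), with its white leaf to the left at (370,211). The wide binder is at (208,200). I'll enlarge the narrow one and measure it.

```bash
cat > h.py <<'E'
import numpy as np,cv2
from bench import ctrl,optics
np.set_printoptions(precision=4,suppress=True)
def ray(n,uv,z):
    c=optics.get_calibration(n);K,R,t=c["K"],c["R"],c["t"]
    uv=np.atleast_2d(uv).astype(float)
    d=(np.linalg.inv(K)@np.c_[uv,np.ones(len(uv))].T).T@R
    o=-R.T@t
    return o+d*((z-o[2])/d[:,2])[:,None]
def proj(n,X):
    c=optics.get_calibration(n)
    p=(c["R"]@np.atleast_2d(X).T).T+c["t"]; p=p@c["K"].T
    return p[:,:2]/p[:,2:]
E
python3 - <<'E'
from h import *
for n,(x0,y0,x1,y1),zl in(("scene",(75,175,225,250),0),("top",(325,180,470,255),0)):
    im=cv2.imread(f"pics/{n}0.png"); cr=im[y0:y1,x0:x1]
    cv2.imwrite(f"pics/{n}0z.png",cv2.resize(cr,None,fx=5,fy=5,interpolation=cv2.INTER_CUBIC))
    g=im.astype(int); mn=g.min(2);mx=g.max(2)
    w=np.zeros(mn.shape,np.uint8); w[y0:y1,x0:x1]=((mn>140)[y0:y1,x0:x1])*255
    b=np.zeros(mn.shape,np.uint8); b[y0:y1,x0:x1]=((mx<40)[y0:y1,x0:x1])*255
    for nm,m,z in(("white",w,0.043),("black",b,0.005)):
        cs,_=cv2.findContours(m,cv2.RETR_EXTERNAL,cv2.CHAIN_APPROX_NONE)
        c=max(cs,key=cv2.contourArea)
        if nm=="black": c=np.vstack(cs)
        P=ray(n,c[:,0],z)[:,:2]
        r=cv2.minAreaRect((P*1000).astype(np.float32))
        print(n,nm,r); print(cv2.boxPoints(r), proj(n,np.c_[cv2.boxPoints(r)/1000,np.full(4,z)]))
E
```

```text
scene white ((540.79248046875, -150.9163818359375), (126.52165985107422, 79.31836700439453), 81.58757781982422)
[[ 492.3051 -207.6945]
 [ 570.7701 -219.2986]
 [ 589.2799  -94.1382]
 [ 510.8149  -82.5342]] [[152.5749 195.3585]
 [137.4691 223.8917]
 [195.1781 235.6703]
 [207.6488 206.0889]]
scene black ((516.3696899414062, -214.34185791015625), (277.3298034667969, 98.5919418334961), 78.76055908203125)
[[ 440.992  -340.7391]
 [ 537.6931 -359.9556]
 [ 591.7473  -87.9446]
 [ 495.0463  -68.7281]] [[105.5417 184.7884]
 [ 82.961  217.1806]
 [200.3057 246.9824]
 [216.9299 211.4684]]
top white ((529.978271484375, -145.5221405029297), (112.45679473876953, 44.383628845214844), 78.86225128173828)
[[ 497.3429 -196.4048]
 [ 540.8906 -204.9783]
 [ 562.6136  -94.6395]
 [ 519.066   -86.066 ]] [[393.8625 224.3104]
 [396.3277 204.1328]
 [344.1244 195.556 ]
 [341.1865 215.5311]]
top black ((515.5715942382812, -217.27317810058594), (272.6723327636719, 94.36885070800781), 78.68082427978516)
[[ 442.5457 -341.6964]
 [ 535.079  -360.2186]
 [ 588.5975  -92.85  ]
 [ 496.0642  -74.3278]] [[457.6878 250.2895]
 [461.6439 208.6072]
 [340.1672 188.3613]
 [333.9483 229.06  ]]
```

View pics/scene0z.png

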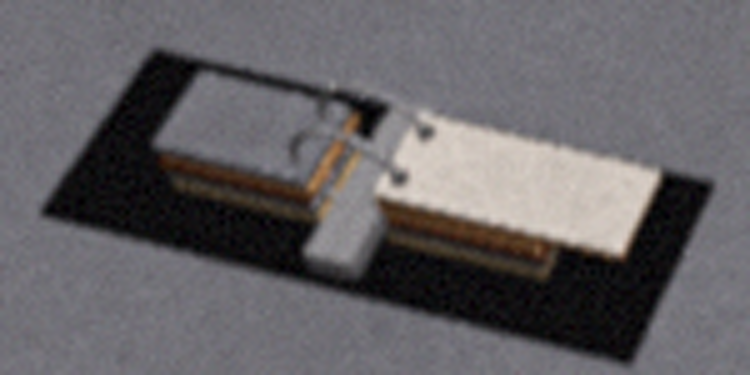

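View pics/top0z.png

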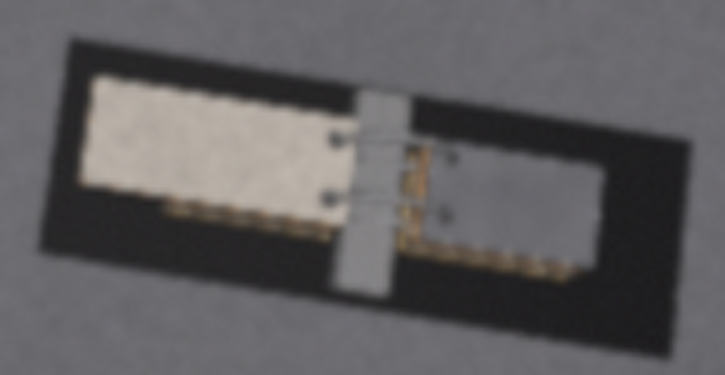

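The top view gives a white leaf of 112×44 mm (expected 113×46), and the ring axis derived from it matches the cover centre within 1 mm. Next I'll cross-check in the scene view and work out the approach.

```bash
cat >> h.py <<'E'
from scipy.spatial.transform import Rotation as Ro
U=np.array([.195,.981,0]);XR=np.array([.981,-.195,0]);M=np.array([.5157,-.2174,.040])
def delta(target, yax=XR, zax=(0,0,-1)):
    s=ctrl.get_state();R0=Ro.from_rotvec(s["tool_rot"])
    z=np.array(zax,float);y=np.array(yax,float);y/=np.linalg.norm(y);x=np.cross(y,z)
    R1=Ro.from_matrix(np.c_[x,y,z])
    return (R0.inv()*R1).as_rotvec(degrees=True), R0.inv().apply(np.array(target)-s["position"])*1000
E
python3 - <<'E'
from h import *
print(ray("scene",[[207,209],[200,226.6]],.043), ray("top",[[343.5,195.3],[341,217]],.043))
G=M+.112*U; print(G, [M+.130*U+s*.023*XR for s in(-1,1)])
print(ray("scene",[[75+425/5,175+130/5],[75+400/5,175+177/5]],.043),ray("top",[[325+335/5,180+138/5],[325+330/5,180+198/5]],.043))
t=G+[0,0,.08-.019]; print(t,delta(t))
E
```

```text
[[ 0.5188 -0.0825  0.043 ]
 [ 0.5659 -0.0886  0.043 ]] [[ 0.5632 -0.0933  0.043 ]
 [ 0.5159 -0.0855  0.043 ]]
[ 0.5375 -0.1075  0.04  ] [array([ 0.5185, -0.0854,  0.04  ]), array([ 0.5636, -0.0944,  0.04  ])]
[[ 0.5064 -0.1877  0.043 ]
 [ 0.5326 -0.192   0.043 ]] [[ 0.5336 -0.1952  0.043 ]
 [ 0.5076 -0.1911  0.043 ]]
[ 0.5375 -0.1075  0.101 ] (array([ -0.0955,  -0.045 , -59.1159]), array([ 470.2266, -367.3184,  121.1243]))
```

{"op": "step_arm", "data": {"deltas": [[0,0,-5,40,-31,0,87],[0,0,-10,80,-62,0,87],[0,0,-15,120,-93,0,87],[0,0,-20,160,-124,10,87],[0,0,-25,200,-155,20,87],[0,0,-30,240,-186,30,87],[0,0,-35,280,-217,40,87],[0,0,-40,320,-248,50,87]], "newtons": 10}}

```text
time: 1.1
position: [0.4369, -0.2696, 0.172]
tool_rot: [-2.724, -1.566, 0.0]
ft_force: [-0.0, -0.3, 0.7]
grip_width: 0.999
```

```bash
sed -i 's/M=np.array(.*/M=np.array([.5163,-.2160,.040])/' h.py
python3 - <<'E'
from h import *
s=ctrl.get_state();print(s["position"],s["ft_force"],s["joint_positions"])
print(delta(M+.112*U+[0,0,.08-.019]))
E
```

```text
[ 0.4369 -0.2696  0.172 ] [-0.0471 -0.2731  0.6619] [ 0.8937  0.084  -0.4106  1.8412  0.0359  1.2237 -0.055 ]
(array([ -0.0107,   0.0122, -18.9641]), array([192.1919,   5.2678,  70.9621]))
```

{"op": "step_arm", "data": {"deltas": [[0,0,-4,40,1,15,87],[0,0,-8,80,2,30,87],[0,0,-12,120,3,45,87],[0,0,-16,160,4,60,87],[0,0,-19,192,5.3,71,87],[0,0,-19,192,5.3,71,87],[0,0,-19,192,5.3,71,87],[0,0,-19,192,5.3,71,87]]}}

```text
time: 2.1
position: [0.5377, -0.1097, 0.1018]
tool_rot: [2.432, 1.987, -0.001]
ft_force: [-0.1, 0.1, -0.0]
grip_width: 1.002
```

Run:
```python
from h import *
s=ctrl.get_state();print(s["position"],s["ft_force"],s["joint_positions"])
print(delta(M+.112*U+[0,0,-.019]))
for n in("scene","top"):
    im=optics.get_image(n); cv2.imwrite(f"pics/{n}1.png",im[:,:,::-1])
a=cv2.imread("pics/scene1.png")[130:270,60:260];b=cv2.imread("pics/top1.png")[150:290,300:500]
cv2.imwrite("pics/c1.png",cv2.resize(np.hstack([a,b]),(800,280)))
```

```text
[ 0.5377 -0.1097  0.1018] [-0.0661  0.1461 -0.0055] [ 0.6597  0.2475 -0.5713  1.8332  0.15    1.1034 -0.1664]
(array([ 0.0136,  0.0543, -0.2608]), array([ 3.6613, -0.323 , 80.778 ]))
```

View pics/c1.png

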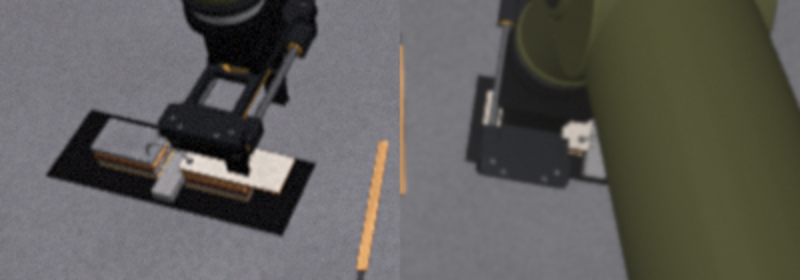

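Gripper straddles the leaf: the near finger is at crop (240,165), over the long edge. Descending.

{"op": "step_arm", "data": {"deltas": [[0,0,0,3.5,0,16,87],[0,0,0,3.5,0,32,87],[0,0,0,3.5,0,48,87],[0,0,0,3.5,0,62,87],[0,0,0,3.5,0,72,87],[0,0,0,3.5,0,80,87],[0,0,0,3.5,0,80,87],[0,0,0,3.5,0,80,87]]}}

```text
time: 3.2
position: [0.5392, -0.1047, 0.0219]
tool_rot: [2.43, 1.99, 0.001]
ft_force: [-0.4, -0.7, 0.4]
grip_width: 1.003
```

Run:
```python
from h import *
s=ctrl.get_state();print(s["position"],s["ft_force"],s["joint_positions"])
print(delta(M+.112*U+[0,0,-.019]))
for n in("scene","top"):
    im=optics.get_image(n); cv2.imwrite(f"pics/{n}2.png",im[:,:,::-1])
a=cv2.imread("pics/scene2.png")[130:270,60:260];b=cv2.imread("pics/top2.png")[150:290,300:500]
cv2.imwrite("pics/c2.png",cv2.resize(np.hstack([a,b]),(800,280)))
```

```text
[ 0.5392 -0.1047  0.0219] [-0.3763 -0.6524  0.3543] [ 0.623   0.3503 -0.5507  1.8965  0.2221  0.9543 -0.2282]
(array([ 0.0447,  0.0056, -0.1183]), array([-1.5996, -0.7454,  0.9372]))
```

View pics/c2.png

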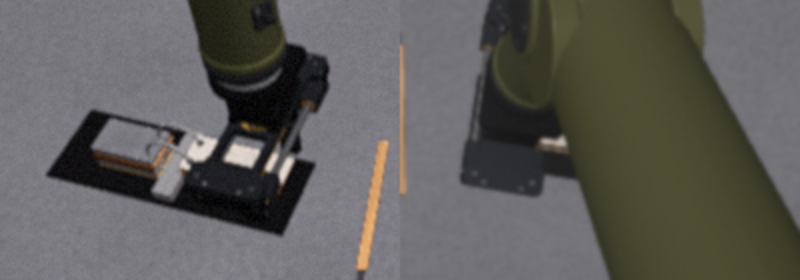

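No contact force, and the leaf is between the fingers. Closing.

{"op": "step_arm", "data": {"deltas": [[0,0,0,0,0,1,70],[0,0,0,0,0,1,55],[0,0,0,0,0,1,35],[0,0,0,0,0,1,35],[0,0,0,0,0,1,35],[0,0,0,0,0,1,35],[0,0,0,0,0,1,35],[0,0,0,0,0,1,35]], "newtons": 10}}

```text
time: 4.3
position: [0.5384, -0.1046, 0.0205]
tool_rot: [-2.43, -1.99, 0.001]
ft_force: [-2.0, 1.1, 1.0]
grip_width: 0.527
```

Run:
```python
from h import *
s=ctrl.get_state();print(s["position"],s["ft_force"],s["grip_width"]*87)
# arc radius from measured grasp point
g=s["position"]+[0,0,.019]-M; r=g@U; print(r,g@XR,g[2])
R0=Ro.from_rotvec(s["tool_rot"])
for a in range(0,185,10):
    d=.112*(np.cos(np.radians(a))-1)*U+[0,0,.112*np.sin(np.radians(a))]
    print(a,R0.inv().apply(d)*1000)
```

```text
[ 0.5384 -0.1046  0.0205] [-1.9957  1.0707  0.9592] 45.85751896902857
0.11362476341135808 -1.8659100996131267e-05 -0.0005360833202314383
0 [0. 0. 0.]
10 [ -1.7047  -0.0111 -19.4483]
20 [ -6.7613  -0.0152 -38.3053]
30 [-15.0161  -0.0121 -55.9978]
40 [-26.2184  -0.0019 -71.9884]
50 [-40.0278   0.0151 -85.7912]
60 [-56.0247   0.0383 -96.9868]
70 [ -73.7231    0.0671 -105.235 ]
80 [ -92.585     0.1005 -110.2852]
90 [-112.0376    0.1377 -111.9839]
100 [-131.4897    0.1773 -110.2796]
110 [-150.3502    0.2183 -105.224 ]
120 [-168.0461    0.2594  -96.9707]
130 [-184.0398    0.2993  -85.7706]
140 [-197.8452    0.3369  -71.9639]
150 [-209.0429    0.3709  -55.97  ]
160 [-217.2926    0.4004  -38.2751]
170 [-222.3437    0.4244  -19.4167]
180 [-224.0428    0.4423    0.0321]
```

Pinched at 45.9 mm (leaf 46 mm). Starting the arc.

{"op": "step_arm", "data": {"deltas": [[0,0,0,-0.6,0,-12,35],[0,0,0,-2.5,0,-23.5,35],[0,0,0,-5.5,0,-35,35],[0,0,0,-9.8,0,-46,35],[0,0,0,-15,0,-56.5,35],[0,0,0,-21.5,0,-66.5,35],[0,0,0,-29,0,-75.5,35],[0,0,0,-37.5,0,-84,35]], "newtons": 14}}

```text
time: 5.3
position: [0.531, -0.1416, 0.1051]
tool_rot: [-2.43, -1.991, 0.0]
ft_force: [-3.8, 1.8, -0.7]
grip_width: 0.527
```

Run:
```python
from h import *
s=ctrl.get_state();print(s["position"],s["ft_force"],s["grip_width"]*87)
g=s["position"]+[0,0,.019]-M; print(np.hypot(g@U,g[2]),np.degrees(np.arctan2(g[2],g@U)),g@XR)
for n in("scene","top"):
    im=optics.get_image(n); cv2.imwrite(f"pics/{n}3.png",im[:,:,::-1])
a=cv2.imread("pics/scene3.png")[130:270,60:260];b=cv2.imread("pics/top3.png")[150:290,300:500]
cv2.imwrite("pics/c3.png",cv2.resize(np.hstack([a,b]),(800,280)))
```

```text
[ 0.531  -0.1416  0.1051] [-3.7607  1.8016 -0.697 ] 45.82699039355979
0.11325426662462973 47.94111877844064 -4.8646202300488835e-05
```

View pics/c3.png

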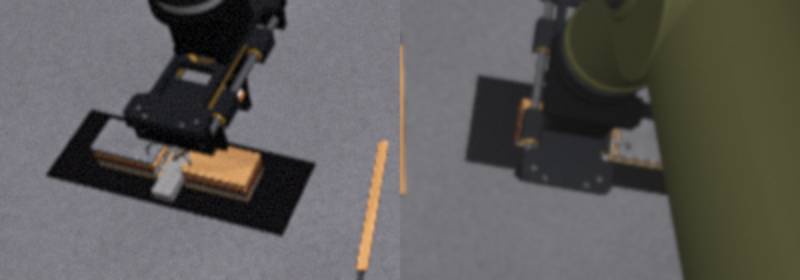

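The leaf is lifted: the brown top of the pile shows at crop (225,165). Forces are small. Continuing past upright.

{"op": "step_arm", "data": {"deltas": [[0,0,0,-12.5,0,-9.7,35],[0,0,0,-26,0,-17.6,35],[0,0,0,-40.7,0,-23.5,35],[0,0,0,-56,0,-27.3,35],[0,0,0,-71.7,0,-29,35],[0,0,0,-87.4,0,-28.4,35],[0,0,0,-103,0,-25.6,35],[0,0,0,-114,0,-22.2,35]]}}

```text
time: 6.4
position: [0.5086, -0.2539, 0.1261]
tool_rot: [-2.43, -1.99, -0.0]
ft_force: [-3.0, 3.9, -4.6]
grip_width: 0.526
```

Run:
```python
from h import *
s=ctrl.get_state();print(s["position"],s["ft_force"],s["grip_width"]*87)
g=s["position"]+[0,0,.019]-M; print(np.hypot(g@U,g[2]),np.degrees(np.arctan2(g[2],g@U)),g@XR)
for n in("scene","top"):
    im=optics.get_image(n); cv2.imwrite(f"pics/{n}4.png",im[:,:,::-1])
a=cv2.imread("pics/scene4.png")[130:270,60:260];b=cv2.imread("pics/top4.png")[150:290,300:500]
cv2.imwrite("pics/c4.png",cv2.resize(np.hstack([a,b]),(800,280)))
```

```text
[ 0.5086 -0.2539  0.1261] [-3.0357  3.8968 -4.607 ] 45.76085753933776
0.11200976235198253 110.21838276776668 -0.00017129000660062128
```

View pics/c4.png

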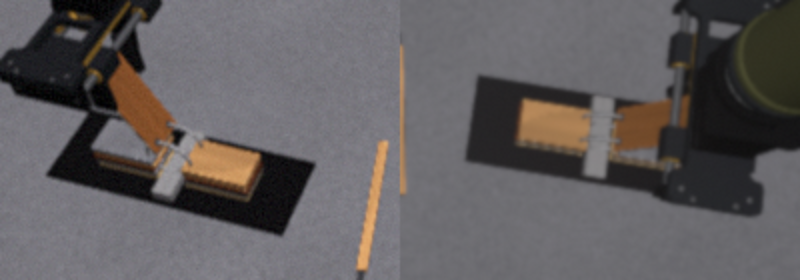

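The leaf is past upright with its wood face showing. Laying it down.

{"op": "step_arm", "data": {"deltas": [[0,0,0,-16,0,8,35],[0,0,0,-30.7,0,17.5,35],[0,0,0,-43.7,0,29.5,35],[0,0,0,-54.7,0,43.3,35],[0,0,0,-63.4,0,58.7,35],[0,0,0,-69.5,0,75,35],[0,0,0,-72.8,0,90,35],[0,0,0,-74,0,103,35]]}}

```text
time: 7.5
position: [0.4947, -0.3246, 0.0248]
tool_rot: [-2.428, -1.992, 0.001]
ft_force: [-9.5, 5.8, 19.4]
grip_width: 0.524
```

Run:
```python
from h import *
s=ctrl.get_state();print(s["position"],s["ft_force"],s["grip_width"]*87)
g=s["position"]+[0,0,.019]-M; print(np.hypot(g@U,g[2]),np.degrees(np.arctan2(g[2],g@U)),g@XR)
for n in("scene","top"):
    im=optics.get_image(n); cv2.imwrite(f"pics/{n}5.png",im[:,:,::-1])
a=cv2.imread("pics/scene5.png")[130:270,60:260];b=cv2.imread("pics/top5.png")[150:290,300:500]
cv2.imwrite("pics/c5.png",cv2.resize(np.hstack([a,b]),(800,280)))
```

```text
[ 0.4947 -0.3246  0.0248] [-9.5059  5.7912 19.3675] 45.5913886282086
0.11079360495636877 178.0569235396425 -5.4970901138124526e-05
```

View pics/c5.png

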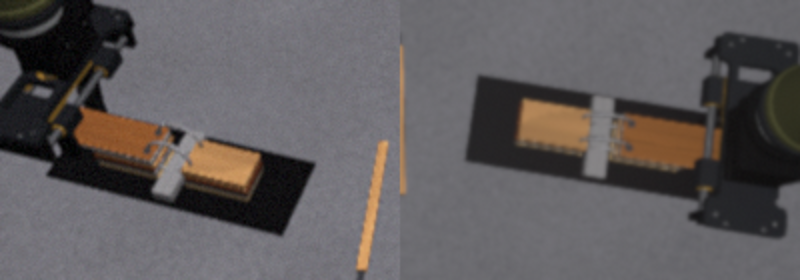

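The leaf is down on the pile (19 N contact, no more pressing). Releasing in place, then retreating upward.

{"op": "step_arm", "data": {"deltas": [[0,0,0,0,0,-0.5,50],[0,0,0,0,0,-0.5,60],[0,0,0,0,0,-0.5,75],[0,0,0,0,0,-0.5,87],[0,0,0,0,0,-0.5,87],[0,0,0,0,0,-0.5,87],[0,0,0,0,0,-0.5,87],[0,0,0,0,0,-0.5,87]]}}

```text
time: 8.6
position: [0.4944, -0.3258, 0.0243]
tool_rot: [2.43, 1.991, -0.0]
ft_force: [-1.0, 0.4, 0.1]
grip_width: 0.998
```

{"op": "step_arm", "data": {"deltas": [[0,0,0,0,0,-10,87],[0,0,0,0,0,-25,87],[0,0,0,0,0,-45,87],[0,0,0,0,0,-70,87],[0,0,0,-20,0,-100,87],[0,0,0,-50,0,-125,87],[0,0,0,-90,0,-150,87],[0,0,0,-130,0,-160,87]]}}

```text
time: 9.6
position: [0.4696, -0.4549, 0.1885]
tool_rot: [2.426, 1.988, 0.001]
ft_force: [0.1, 0.4, -0.4]
grip_width: 0.998
```

Run:
```python
from h import *
s=ctrl.get_state();print(s["position"],s["ft_force"],s["grip_width"]*87)
for n in("scene","top"):
    im=optics.get_image(n); cv2.imwrite(f"pics/{n}6.png",im[:,:,::-1])
a=cv2.imread("pics/scene6.png")[100:300,60:410];b=cv2.imread("pics/top6.png")[150:350,140:490]
cv2.imwrite("pics/c6.png",cv2.resize(np.vstack([a,b]),(525,600)))
a=cv2.imread("pics/scene6.png")[175:250,75:225];b=cv2.imread("pics/top6.png")[180:255,325:475]
cv2.imwrite("pics/c6z.png",cv2.resize(np.vstack([a,b]),(600,600),interpolation=cv2.INTER_CUBIC))
```

```text
[ 0.4696 -0.4549  0.1885] [ 0.0863  0.3943 -0.4078] 86.856526915116
```

View pics/c6.png

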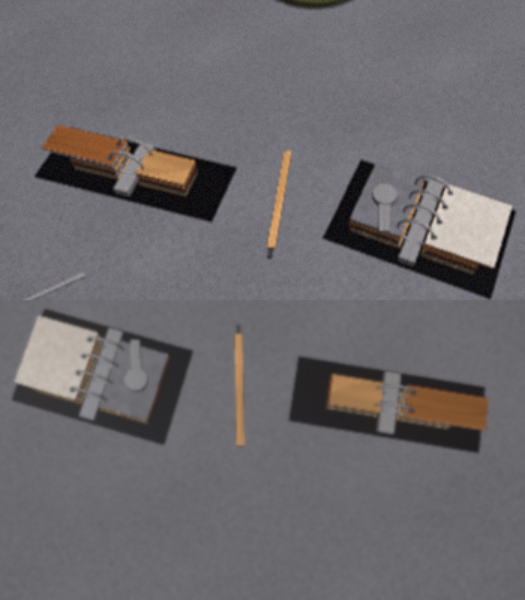

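View pics/c6z.png

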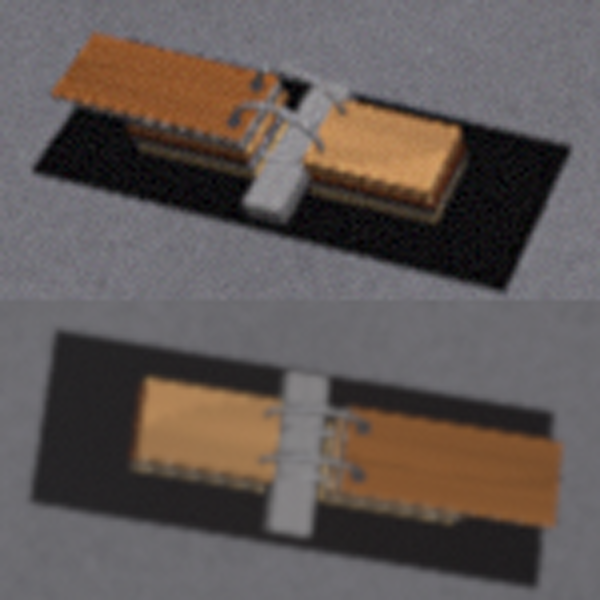

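The leaf's free end at top (463,300) reaches the cover's edge, so it may be tilted up. I'll triangulate its corners.

Run:
```python
from h import *
def tri(a,b):
    Ps=[]
    for n in("scene","top"):
        c=optics.get_calibration(n);Ps.append(c["K"]@np.c_[c["R"],c["t"]])
    X=cv2.triangulatePoints(Ps[0],Ps[1],np.array(a,float),np.array(b,float))[:,0];return X[:3]/X[3]
# scale 4; scene corners, top corners
S=lambda u,v:(75+u/4-.4,175+v/4-.4); T=lambda u,v:(325+u/4-.4,180+(v-300)/4-.4)
for s,t in(((98,33),(555,525)),((53,97),(562,440)),((463,125),(133,462)),((437,205),(146,378))):
    X=tri(S(*s),T(*t)); g=X-M; print(X,"u",g@U,"x",g@XR,"z",g[2], proj("scene",X)-S(*s))
# expected pixels if flat / lifted
for a in(180,175,170,165,160,155):
    c,s=np.cos(np.radians(a)),np.sin(np.radians(a))
    P=[M+.13*(c*U+[0,0,s])+k*.023*XR+.003*np.array([0,0,1]) for k in(-1,1)]
    q=(proj("scene",P)+.4-[75,175])*4; r=(proj("top",P)+.4-[325,180])*4+[0,300]
    print(a,q.round().tolist(),r.round().tolist())
```

```text
[ 0.4684 -0.3366  0.0444] u -0.12768636800371302 x -0.023454713588874136 z 0.004414857533986148 [[-0.9456 -0.2405]]
[ 0.514  -0.3465  0.0425] u -0.128467782061164 x 0.023225555652393093 z 0.002509002605896725 [[-0.8251 -0.2171]]
[ 0.5092 -0.1217  0.0373] u 0.09116268776681548 x -0.02532738856145719 z -0.002690613414225343 [[-0.1231 -0.0139]]
[ 0.5567 -0.1299  0.0283] u 0.09230256571200715 x 0.022820696087322886 z -0.011727260975298151 [[-1.397  -0.1783]]
180 [[91.0, 33.0], [47.0, 95.0]] [[553.0, 527.0], [561.0, 442.0]]
175 [[85.0, 20.0], [41.0, 82.0]] [[562.0, 523.0], [570.0, 438.0]]
170 [[81.0, 7.0], [36.0, 69.0]] [[569.0, 520.0], [577.0, 433.0]]
165 [[79.0, -6.0], [33.0, 56.0]] [[574.0, 516.0], [582.0, 428.0]]
160 [[78.0, -18.0], [32.0, 44.0]] [[578.0, 512.0], [585.0, 423.0]]
155 [[79.0, -30.0], [33.0, 33.0]] [[578.0, 507.0], [587.0, 417.0]]
```

The leaf's top surface sits at 42.5–44.4 mm, where flat is 43 mm, and its free end is 128 mm from the axis, so it lies flat. I'll check that the wide binder is unchanged, then hand in.

Run:
```python
from h import *
for n,(x0,y0,x1,y1) in(("scene",(270,200,410,300)),("top",(140,150,275,250))):
    a=cv2.blur(cv2.imread(f"pics/{n}0.png"),(3,3))[y0:y1,x0:x1].astype(int);b=cv2.blur(cv2.imread(f"pics/{n}6.png"),(3,3))[y0:y1,x0:x1].astype(int)
    d=abs(a-b).max(2);print(n,d.mean(),d.max())
s=ctrl.get_state();print(s["time"],abs(s["qd"]).max() if hasattr(s["qd"],'max') else max(map(abs,s["qd"])),s["ft_force"])
print(ctrl.close_job())
```

```text
scene 1.6885 8
top 0.9618518518518518 2
9.7 0.06775200926271817 [-0.6999  0.0598  0.0724]
the job is handed in; nothing more can be done
None
```

I turned the narrow binder's white leaf across its rings and laid it on the opposite (-y) pile with the wood face up. I then let go, retreated, and handed the job in at about 9.7 s.

- **Leaf position:** triangulated after release, its free-end corners have their top surface at 42.5–44.4 mm, where flat is 43 mm. They lie about 128 mm from the ring axis (expected 130 mm). Within the measurement error, the leaf is flat.
- **Wide binder:** its pictures from before and after differ only by image noise, so its leaf was not moved.
- **Forces:** the highest wrist force I read was about 22 N, as the leaf met the pile. I read forces only at the end of each move, so brief peaks in between were not seen.
- **Disagreements:** the two cameras differed by about 3–4 mm in y when I first located the leaf, so I used a value in between. As the leaf met the pile, the gripper stopped about 4 mm higher than the computed flat height. The check after release showed the leaf down.
- **At hand-in:** the gripper was open and touching nothing, and the arm was still settling slightly (up to 0.07 rad/s).

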